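# Hold the UV pen over the uncovered chip

### The job

The glue under the front chip is to be light-cured while the other two chips stay in the dark. By its upright pull post, draw the sample tray out from under the amber hood until the first engraved line across the tray lies at the hood's front edge, so that only the front chip is out, and let go. Then lift the UV pen out of its stand, carry it over the standing optics without disturbing them, and end there, still holding it (do not put it down): upright, nose down, at rest, its tip about 5 mm above the middle of the front chip and nothing touching the chips or the slide.

Things in the scene. Friction and masses are not known exactly. Their poses are not given: they have to be found in the camera images.
- slide_base: Light-shielded sample slide, fixed to the table: aluminium base 166 x 94 x 6 mm under a see-through amber hood 140 long (x) x 66 wide (y), top 48 mm above the table, open only at the front. Origin: on the table under the middle of the hood's front edge (black frame); x runs back along the hood, the tray comes out along -x.
- tray (a joint): How far the tray is drawn out (m): 0 in, grows along -x of slide_base, end 0.085. No spring; about 3 N friction, stays where left. Aluminium plate 44 mm wide, upper face 16 mm above the table, three chips 40 mm apart along its middle, thin dark lines across it midway between chips. First line (behind the front chip) at the hood's edge: 0.040; middle chip emerges at 0.052. Start 0 to 0.012.
- pull_post (a point): Centre of the top end of the tray's pull post (moves with the tray): an upright round steel post near the tray's front end, in front of the hood, 14 mm in diameter over its upper 24 mm, 38 mm tall above the tray (top 54 mm above the table), 50 mm in front of the front chip's middle.
- chip_top (a point): Middle of the gold upper face of the front chip, which moves with the tray; the face is 16 (x) x 21 (y) mm, level, 28 mm above the table.
- chip_front: The front gold chip on its small brass stub, fixed to the tray; 16 x 21 mm, 12 mm tall. Origin: middle of the stub's underside, 12 mm below chip_top. The middle and rear chips look the same and stand behind it.
- uv_pen: UV curing pen, loose, about 70 g, 120 mm long, upright in its stand, nose down. Origin: centre of the nose end face; z up along the pen. Nose 10 mm thick, cone to 18 mm; amber guard disc 36 mm wide, 4 thick, at 50 to 54 mm, by which it hangs on the stand; collar 21 mm wide to 62 mm; round handle 18 mm in diameter from 62 to 112 mm, the place to grip; rubber tail switch on top.
- pen_tip (a point): Centre of the pen's nose end face (the same point as the pen's origin); 14 mm above the table while the pen is in its stand.
- pen_stand: The pen's stand, fixed to the table: dark foot 60 mm in diameter with an upright tube 30 mm outside, 23 mm inside, rim 64 mm above the table. The pen hangs with 50 mm in the tube and must be lifted straight up at least 52 mm to be clear. Origin: centre of the underside.
- lens: A lens in a black ring on a short post, standing loose on the table, 32 x 32 x 66 mm. Origin: centre of the underside. Bystander.
- mirror: A square black mirror mount on a pedestal, standing loose on the table, 39 x 40 x 70 mm. Origin: centre of the underside. Bystander.
- holder: A black post holder with a slotted foot, standing loose on the table, 30 x 50 x 60 mm. Origin: centre of the underside. Bystander.
There are look-alikes about, which are no part of the job. Leave any pink look-alike of the pen_stand alone.

How it is judged:
On the way, in this order (a step that is already met when the one before it is completed fails the run):
1. the tray is drawn out so that its first line lies at the hood's front edge (within 5 mm) and the fingers have let go of it (value of joint tray between 0.035 and 0.045 m and contact force between the fingers and tray below 0.1 N), for 0.2 s.
2. the pen is lifted clear of its stand (height (world z) of pen_tip above 0.066 m and contact force between uv_pen and the fingers above 0.5 N), for 0.1 s.
At the end, for the whole second after the job is handed in: The tray's first line is within 5 mm of the hood's front edge (joint 0.035 to 0.045), and the fingers alone hold the pen at rest, upright within 0.1 rad, its tip within 5 mm sideways of the middle of the front chip and 2 to 9 mm above it, neither pen nor arm touching the slide (value of joint tray between 0.035 and 0.045 m and horizontal distance between pen_tip and chip_top below 0.005 m and z of pen_tip in the frame of chip_top between 0.002 and 0.009 m and angle between uv_pen's own z axis and vertical below 0.1 rad and contact force between uv_pen and the fingers above 0.5 N and contact force between uv_pen and slide_base below 0.05 N and contact force between uv_pen and pen_stand below 0.05 N and contact force between the arm and slide_base below 0.1 N and linear speed of uv_pen below 0.01 m/s); the arm keeps its last pose, push and grip.
It fails at once if the tray is drawn so far that the middle chip comes out from under the hood (value of joint tray above 0.052 m).
It fails at once if the front chip is touched (contact force between chip_front and anything else above 0.2 N).
It fails at once if the pen touches the slide (contact force between uv_pen and slide_base above 0.2 N).
It fails at once if one of the standing optics is shifted or tipped (distance of any of lens, mirror, holder from where it was at the start of the episode above 0.01 m or angle between any of lens, mirror, holder's own z axis and vertical above 0.3 rad).
It also fails if it takes over 58 s, if anything falls off the work surface, if the arm or the gripper's body presses on something with over 40 N, if the wrist force passes 120 N, or if a joint passes its speed limit or range.

### The arm

A 7-joint arm with a two-finger parallel gripper is mounted at the origin on a cart in front of the work surface, level with it; the furniture and walls round the work are solid. World frame = base frame: x ahead of the robot, y to its left, z up, the work surface at z = 0. Lengths are in m, angles in rad, forces in N, time in s.
With the tool pointing down it reaches from about 0.4 to 0.85 m from the base axis. Payload 10.4 kg.
Tool frame: the origin (TCP) lies between the finger pads; the fingertips stand 17 mm ahead of it and the grasp point (between the pads) lies 2 mm behind it; z points along the fingers, y is the direction in which the jaws open and shut (so a half turn about z gives the same grasp; the last joint's range is limited). The gripper opens to 85 mm and grips with 20 to 120 N. Pads are 22 mm wide; open, the fingers measure 114 mm over their backs; the gripper's body (76 mm by 85 mm) begins 54 mm behind the grasp point. The pads swing forward as they close: fully open they stand 13 mm farther back than shut.
Start: joints at [-1.194, 0.332, -0.065, 1.46, 0.022, 1.35, -0.088], TCP at [0.243, 0.576, 0.248] pointing down, gripper open.
Joint ranges: [-2.6, 2.6], [-0.5, 2.12], [-1.47, 1.34], [0.16, 2.42], [-1.27, 4.41], [0.06, 2.06], [-2.6, 2.6]. Speed limits (rad/s): [2.22, 2.22, 2.79, 2.79, 3.14, 3.14, 3.14].

### API

Orientations are given as a unit quaternion [x, y, z, w].
In Python, from workcell import manip gives the robot as it stands.
- The arm moves only by the tool jog_arm, never from a script. Its argument "steps" is one flat list of numbers, 5 for each row, row after row: the finger opening in m, from 0 to 0.0854, then the shift along the tool's x, y, z in m, then the turn about the tool's z in rad. In form: [gripper, x, y, z, twist, gripper, x, y, z, twist, ...]. A call has exactly 10 rows; each row is the pose to reach, as a shift and turn from the pose commanded when the call began, along the tool's axes at that moment; what a row does not reach only later rows make up. A row lasts 1/10 s, in which the tool goes at most 50 mm and 8.59 degrees, less where a joint would pass 70% of its speed; a pose out of reach is approached as far as the arm can. A call with a gripper value outside its range is refused whole. The fingers move at their own pace and stop on an object; "grip_force" is the grip in N (left out, the last holds). Time passes only in rows, so rows that repeat a pose let the fingers close, or fill a call up. It gives the time, the measured TCP pose, the force and the opening at its end, in the units of the state.
- manip.get_obs(): the state, without advancing time (a new reading comes with each control period).
- manip.camera(name): name is "side" or "top" or "wrist"; returns (picture, depth): 480x640x3 uint8, red, green, blue; 480x640 float32, m along the optical axis (not along the pixel's ray), 0 where there is no reading.
- manip.calibration(name): a dict with "mtx" (3x3 intrinsics, pixels), "world_to_cam" (4x4, takes a point from world to camera coordinates). Camera axes: x right, y down, z forward; pixel columns grow to the right and rows downward; lengths in m; the calibration is good to about 2 mm. A picture is of the moment at which its call begins: read the wrist's pose just before it. calibration takes no time and is no camera call; for the wrist camera it gives the pose at the moment of the call.
- manip.hand_in(): hands the job in, once; it reports no verdict.
The state is a dict: "clock": time; "joint_pos": joint angles; "joint_velocities": joint speeds; "tau": joint torques, N m; "position": TCP position; "ee_rot": TCP orientation; "ft_force": force on the tool from outside, world axes, zero at the start; "torque": the same for the moment, N m; "grip_width": opening from 0.0 (shut) to 1.0 (fully open).
Only numpy, scipy, OpenCV 4.12 (cv2) and the standard library are available. Lean on these libraries where they do the work, as an engineer would, in place of code of your own. Each camera call takes 0.05 s, during which the arm holds its last target.

## Working session

There is one attempt and no reset: what is moved stays moved. The work goes in short steps, Python scripts to look and compute and a tool call to move; the robot and the scene stay as the last step left them, time stands still between calls to the robot, and variables do not carry over. Pictures are saved under pics/ and viewed, and the job is handed in when it is done.

Besides the shell and the picture viewer there is one more tool, called after ">>>" as name(argument=value, ...) on one line, values as JSON. jog_arm: Moves the arm, as the interface text tells. Its arguments: {"type":"object","properties":{"steps":{"type":"array"},"grip_force":{"type":"number"}},"required":["steps"]}

```bash
mkdir -p pics; ls
python3 - <<'E'
from workcell import manip
import cv2,numpy as np
o=manip.get_obs()
print({k:np.round(v,3) for k,v in o.items()})
for n in ["top","side","wrist"]:
    c=manip.calibration(n); print(n,np.round(c["mtx"],1).tolist(),np.round(c["world_to_cam"],4).tolist())
    p,d=manip.camera(n); cv2.imwrite(f"pics/{n}0.png",p[:,:,::-1]); np.save(f"{n}0.npy",d)
E
```

```text
pics
{'clock': np.float64(0.0), 'joint_pos': array([-1.194,  0.333, -0.065,  1.461,  0.022,  1.35 , -0.089]), 'joint_velocities': array([-0.001,  0.   ,  0.001, -0.   , -0.001, -0.001,  0.001]), 'tau': array([-2.0000e-03, -6.2545e+01,  4.7000e-02, -3.9160e+01,  1.6000e-02,
        1.0000e-02,  0.0000e+00]), 'position': array([0.243, 0.575, 0.248]), 'ee_rot': array([ 0.199,  0.98 , -0.001, -0.   ]), 'ft_force': array([-0.351, -0.789, -0.071]), 'torque': array([ 0.017,  0.02 , -0.025]), 'grip_width': np.float64(1.001)}
top [[529.4, 0.0, 310.5], [0.0, 529.4, 241.2], [0.0, 0.0, 1.0]] [[0.0053, -0.9999, 0.016, -0.0436], [-0.9915, -0.0073, -0.1296, 0.5633], [0.1297, -0.0152, -0.9914, 0.8975], [0.0, 0.0, 0.0, 1.0]]
side [[459.8, 0.0, 324.6], [0.0, 459.8, 242.4], [0.0, 0.0, 1.0]] [[0.9999, -0.0116, -0.0115, -0.5471], [-0.0156, -0.4651, -0.8851, 0.0441], [0.0049, 0.8852, -0.4652, 0.9127], [0.0, 0.0, 0.0, 1.0]]
wrist [[395.0, 0.0, 324.6], [0.0, 395.0, 238.7], [0.0, 0.0, 1.0]] [[0.3899, 0.9209, -0.0001, -0.624], [0.8785, -0.3719, 0.3, -0.039], [0.2762, -0.1171, -0.9539, 0.3802], [0.0, 0.0, 0.0, 1.0]]
```

View pics/top0.png

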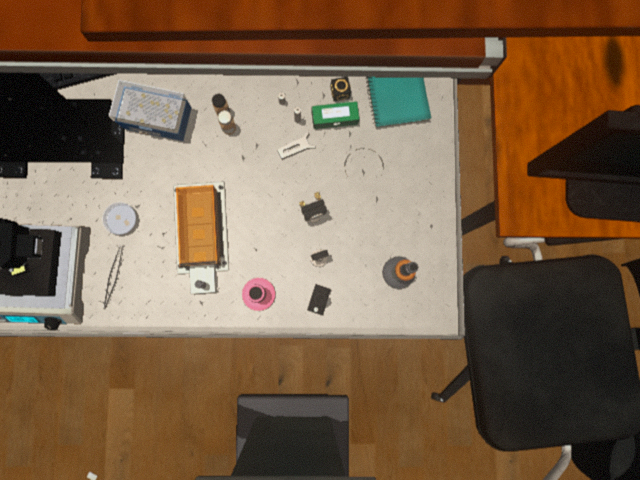

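View pics/side0.png

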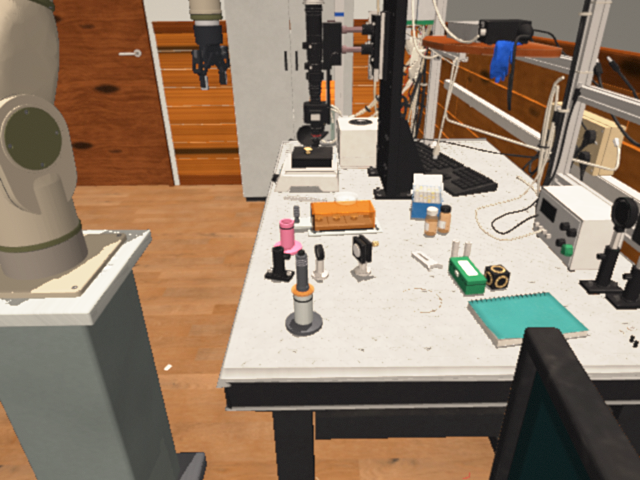

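View pics/wrist0.png

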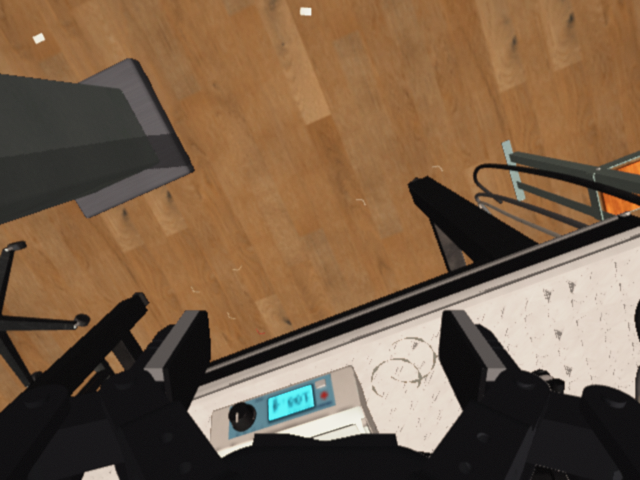

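```bash
cat > h.py <<'E'
import numpy as np,cv2
from workcell import manip
def ray(name,u,v,z,cal=None):
    c=cal or manip.calibration(name); M=np.array(c["world_to_cam"]);K=np.array(c["mtx"])
    d=M[:3,:3].T@np.linalg.inv(K)@[u,v,1]; o=-M[:3,:3].T@M[:3,3]
    return o+d*(z-o[2])/d[2]
def proj(name,p,cal=None):
    c=cal or manip.calibration(name); M=np.array(c["world_to_cam"]);K=np.array(c["mtx"])
    q=K@(M[:3,:3]@np.array(p)+M[:3,3]); return q[:2]/q[2]
def pt(name,u,v,z): return np.round(ray(name,u,v,z),4)
E
python3 - <<'E'
import cv2
p=cv2.imread("pics/top0.png")
cv2.imwrite("pics/tc1.png",cv2.resize(p[170:310,160:280],None,fx=5,fy=5,interpolation=cv2.INTER_CUBIC)[:600*2][:, :])
a=cv2.resize(p[175:305,165:275],None,fx=4.6,fy=4.6,interpolation=cv2.INTER_CUBIC);cv2.imwrite("pics/tc1.png",a)
b=cv2.resize(p[190:320,290:430],None,fx=4.6,fy=4.6,interpolation=cv2.INTER_CUBIC);cv2.imwrite("pics/tc2.png",b)
s=cv2.imread("pics/side0.png")
c=cv2.resize(s[190:340,250:400],None,fx=4,fy=4,interpolation=cv2.INTER_CUBIC);cv2.imwrite("pics/sc1.png",c)
E
```

```text
(no output)
```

View pics/tc1.png

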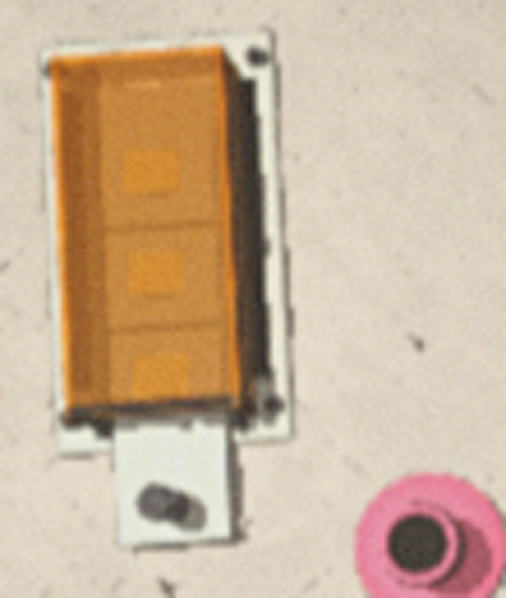

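View pics/tc2.png

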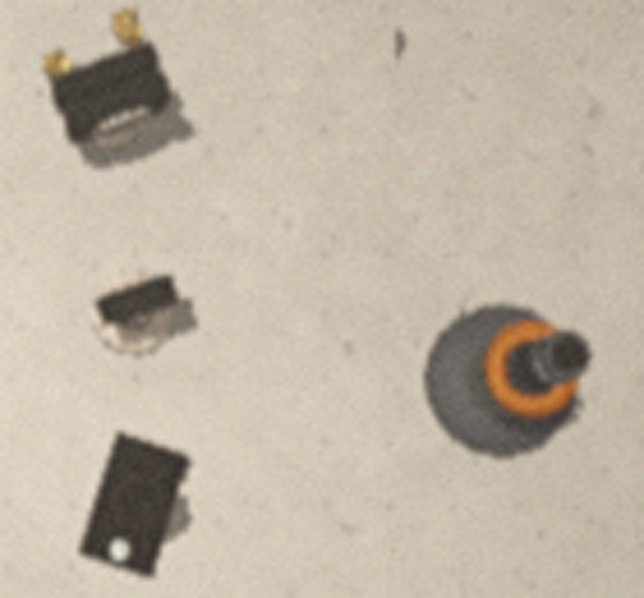

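View pics/sc1.png

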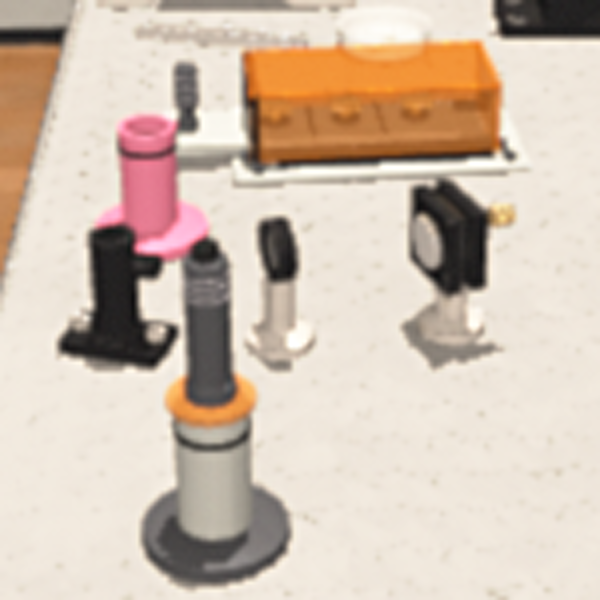

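Run:
```python
from h import *
def a(u,v,z): return pt("top",165+(u+.5)/4.6-.5,175+(v+.5)/4.6-.5,z)
def b(u,v,z): return pt("top",290+(u+.5)/4.6-.5,190+(v+.5)/4.6-.5,z)
def s(u,v,z): return pt("side",250+(u+.5)/4-.5,190+(v+.5)/4-.5,z)
ch=[a(151,170,.028),a(156,273,.028),a(160,373,.028)];print("chips",ch)
cs=[a(45,45,.006),a(62,452,.006),a(290,435,.006),a(270,32,.006)];print("base",cs)
for i,j in((1,0),(2,3),(2,1),(3,0)):
  d=cs[j]-cs[i];print(np.linalg.norm(d),np.arctan2(d[1],d[0]))
print("post",a(155,500,.054), "side",s(186,68,.054))
print("hood front edge top",a(70,405,.048),a(240,400,.048))
print("pen disc",b(530,368,.068),"tail",b(571,353,.134),"foot",b(500,380,.005), "side disc",s(212,398,.068),"tail",s(206,245,.134))
print("pink",a(417,544,.064))
for n,q in dict(mir=(112,95),lens=(137,300),hold=(135,505)).items(): print(n,b(*q,.06))
```

```text
chips [array([0.6167, 0.1625, 0.028 ]), array([0.5762, 0.1593, 0.028 ]), array([0.5374, 0.1565, 0.028 ])]
base [array([0.6713, 0.211 , 0.006 ]), array([0.5082, 0.198 , 0.006 ]), array([0.5155, 0.1091, 0.006 ]), array([0.6774, 0.1212, 0.006 ])]
0.16361726681496672 0.07953755243191721
0.16235153217632414 0.07459880323164503
0.08919921524318473 1.6527272436612481
0.09000694417654673 1.6386208641613869
post [0.4873 0.1517 0.054 ] side [0.4863 0.1463 0.054 ]
hood front edge top [0.523  0.1859 0.048 ] [0.5253 0.1223 0.048 ]
pen disc [ 0.512 -0.2    0.068] tail [ 0.5121 -0.2013  0.134 ] foot [ 0.512  -0.2003  0.005 ] side disc [ 0.5119 -0.2052  0.068 ] tail [ 0.5119 -0.204   0.134 ]
pink [0.4713 0.0534 0.064 ]
mir [ 0.6147 -0.0453  0.06  ]
lens [ 0.537 -0.055  0.06 ]
hold [ 0.461  -0.0545  0.06  ]
```

```bash
cat >> h.py <<'E'
from scipy.spatial.transform import Rotation as Ro
def delta(t):
    o=manip.get_obs(); R=Ro.from_quat(o["ee_rot"]); 
    m=R.as_matrix(); print("t",round(float(o["clock"]),2),"tcp",np.round(o["position"],4),"tilt",np.round(m[:2,2],4),"yaw of tool y",np.round(np.arctan2(m[1,1],m[0,1]),4))
    print("delta",np.round(m.T@(np.array(t)-o["position"]),4))
E
python3 - <<'E'
from h import *
M=np.array(manip.calibration("wrist")["world_to_cam"]);c=-M[:3,:3].T@M[:3,3]
o=manip.get_obs();R=Ro.from_quat(o["ee_rot"]).as_matrix();print("cam in tool",R.T@(c-o["position"]), R.T@M[:3,:3].T)
delta([.487,.151,.20])
E
```

```text
cam in tool [ 0.07639991 -0.00076766 -0.12670083] [[-7.10686010e-04 -9.53958458e-01 -2.99937918e-01]
 [ 9.99999097e-01 -1.02007432e-03  8.74924918e-04]
 [-1.14060099e-03 -2.99937025e-01  9.53958322e-01]]
t 0.15 tcp [0.2432 0.5755 0.2477] tilt [-0.0004 -0.001 ] yaw of tool y 1.171
delta [-0.3898 -0.296   0.0481]
```

>>> jog_arm(steps=[0.05,-0.039,-0.03,0,-0.1,0.05,-0.078,-0.06,0,-0.2,0.05,-0.117,-0.09,0.005,-0.3,0.05,-0.156,-0.12,0.01,-0.4,0.05,-0.195,-0.15,0.02,-0.478,0.05,-0.234,-0.18,0.03,-0.478,0.05,-0.273,-0.21,0.04,-0.478,0.05,-0.312,-0.24,0.048,-0.478,0.05,-0.351,-0.27,0.048,-0.478,0.05,-0.39,-0.296,0.048,-0.478], grip_force=30)

```text
clock: 1.15
position: [0.4877, 0.1489, 0.2001]
ee_rot: [-0.039, 0.999, -0.0, -0.0]
ft_force: [1.1, 1.0, 0.3]
grip_width: 0.588
```

Run:
```python
from h import *
delta([.487,.151,.20])
c=manip.calibration("wrist");import pickle;pickle.dump(c,open("w1.pkl","wb"))
p,d=manip.camera("wrist");cv2.imwrite("pics/w1.png",p[:,:,::-1])
delta([.487,.151,.20])
```

```text
t 1.15 tcp [0.4877 0.1489 0.2001] tilt [-0.0003 -0.    ] yaw of tool y 1.6486
delta [0.0005 0.0021 0.0001]
t 1.2 tcp [0.4916 0.1413 0.2004] tilt [ 0.002  -0.0028] yaw of tool y 1.6403
delta [0.0039 0.01   0.0004]
```

View pics/w1.png

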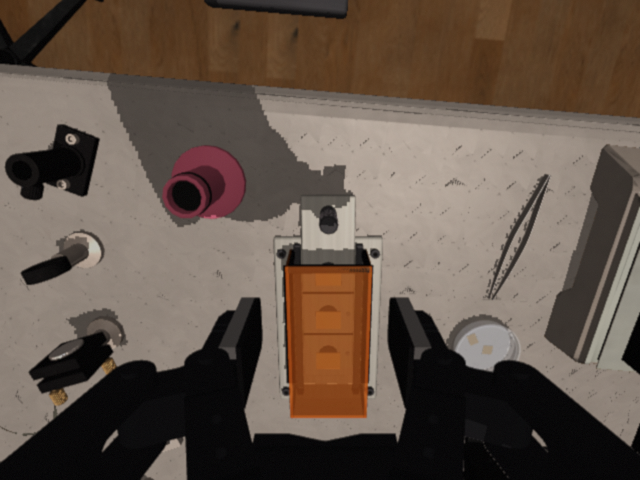

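>>> jog_arm(steps=[0.05,0,0,0.01,0,0.05,0,0,0.02,0,0.05,0,0,0.03,0,0.05,0,0,0.04,0,0.05,0,0,0.05,0,0.05,0,0,0.06,0,0.05,0,0,0.06,0,0.05,0,0,0.06,0,0.05,0,0,0.06,0,0.05,0,0,0.06,0])

```text
clock: 2.2
position: [0.4876, 0.1514, 0.1408]
ee_rot: [-0.039, 0.999, 0.0, 0.0]
ft_force: [0.3, -1.0, -0.2]
grip_width: 0.585
```

Run:
```python
from h import *
delta([.487,.151,.14])
c=manip.calibration("wrist");import pickle;pickle.dump(c,open("w2.pkl","wb"))
p,d=manip.camera("wrist");cv2.imwrite("pics/w2.png",p[:,:,::-1])
delta([.487,.151,.14])
```

```text
t 2.2 tcp [0.4876 0.1514 0.1408] tilt [0.0009 0.0005] yaw of tool y 1.649
delta [ 0.0006 -0.0004  0.0008]
t 2.25 tcp [0.4876 0.1514 0.1407] tilt [0.0007 0.0004] yaw of tool y 1.649
delta [ 0.0006 -0.0003  0.0007]
```

View pics/w2.png

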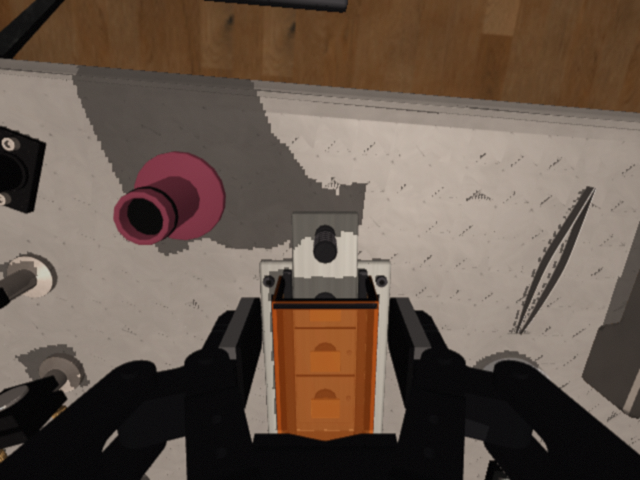

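Run:
```python
import cv2
p=cv2.imread("pics/w2.png")
cv2.imwrite("pics/w2c.png",cv2.resize(p[200:345,245:405],None,fx=4,fy=4,interpolation=cv2.INTER_CUBIC))
```

```text
(no output)
```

View pics/w2c.png

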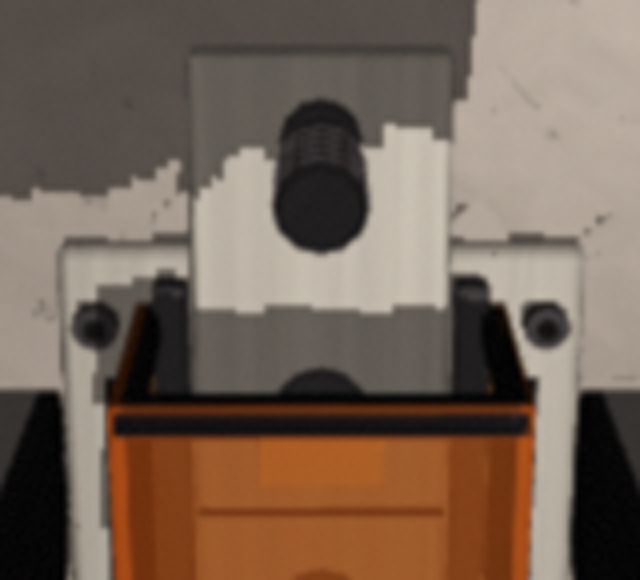

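Run:
```python
from h import *
import pickle;c=pickle.load(open("w2.pkl","rb"))
def a(u,v,z): return np.round(ray("w",245+(u+.5)/4-.5,200+(v+.5)/4-.5,z,c),4)
print("post",a(321,207,.054))
print("chip back",a(262,485,.028),a(385,485,.028))
print("line",a(200,512,.016),a(442,512,.016))
for v in(398,415,432):print("hood",v,a(112,v,.048),a(532,v,.048))
print("basefront",a(62,242,.006),a(582,242,.006)); print("tray front",a(188,50,.016),a(452,48,.016))
```

```text
post [0.4858 0.1508 0.054 ]
chip back [0.5456 0.1455 0.028 ] [0.544  0.1663 0.028 ]
line [0.5587 0.1348 0.016 ] [0.5554 0.1781 0.016 ]
hood 398 [0.5212 0.1215 0.048 ] [0.5163 0.1856 0.048 ]
hood 415 [0.5241 0.1216 0.048 ] [0.5192 0.1859 0.048 ]
hood 432 [0.527  0.1217 0.048 ] [0.5221 0.1863 0.048 ]
basefront [0.5127 0.1072 0.006 ] [0.5056 0.1987 0.006 ]
tray front [0.4737 0.1282 0.016 ] [0.47   0.1711 0.016 ]
```

>>> jog_arm(steps=[0.05,0.001,0,0.02,0,0.05,0.001,0,0.04,0,0.05,0.001,0,0.06,0,0.05,0.001,0,0.08,0,0.05,0.001,0,0.094,0,0.05,0.001,0,0.094,0,0.05,0.001,0,0.094,0,0,0.001,0,0.094,0,0,0.001,0,0.094,0,0,0.001,0,0.094,0], grip_force=40)

```text
clock: 3.25
position: [0.4868, 0.1515, 0.0472]
ee_rot: [-0.039, 0.999, 0.0, 0.001]
ft_force: [-0.3, 0.0, 5.2]
grip_width: 0.147
```

>>> jog_arm(steps=[0,0,0,0,0,0,0,0,0,0,0,0,0,0,0,0,0,0,0,0,0,0,0,0,0,0,0,0,0,0,0,0,0,0,0,0,0,0,0,0,0,0,0,0,0,0,0,0,0,0])

```text
clock: 4.25
position: [0.4868, 0.1515, 0.0472]
ee_rot: [-0.039, 0.999, 0.0, 0.001]
ft_force: [-2.2, 0.1, 6.2]
grip_width: 0.146
```

Run:
```python
from h import *
delta([.487,.151,.046])
p,d=manip.camera("wrist");cv2.imwrite("pics/w3.png",p[:,:,::-1])
```

```text
t 4.25 tcp [0.4868 0.1515 0.0472] tilt [0.0011 0.0008] yaw of tool y 1.649
delta [-0.0002 -0.0005  0.0012]
```

View pics/w3.png

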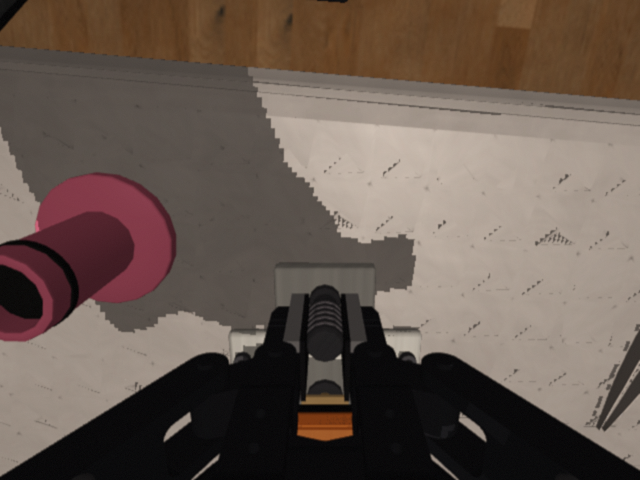

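Image shows the post held between the pads at (325,325). Pull it now.

>>> jog_arm(steps=[0,0.004,0,0,0,0,0.008,0,0,0,0,0.012,0,0,0,0,0.016,0,0,0,0,0.02,0,0,0,0,0.024,0,0,0,0,0.028,0,0,0,0,0.032,0,0,0,0,0.034,0,0,0,0,0.034,0,0,0])

```text
clock: 5.3
position: [0.4527, 0.1488, 0.0471]
ee_rot: [-0.039, 0.999, 0.0, 0.001]
ft_force: [0.1, -0.7, 7.6]
grip_width: 0.145
```

Run:
```python
from h import *
delta([.487,.151,.046])
c=manip.calibration("top")
p,d=manip.camera("top");cv2.imwrite("pics/top1.png",p[:,:,::-1])
p,d=manip.camera("wrist");cv2.imwrite("pics/w4.png",p[:,:,::-1])
delta([.487,.151,.046])
```

```text
t 5.3 tcp [0.4527 0.1488 0.0471] tilt [0.0016 0.0009] yaw of tool y 1.649
delta [-0.0343 -0.0004  0.0011]
t 5.4 tcp [0.4527 0.1488 0.0471] tilt [0.0013 0.0008] yaw of tool y 1.649
delta [-0.0343 -0.0005  0.0011]
```

View pics/w4.png

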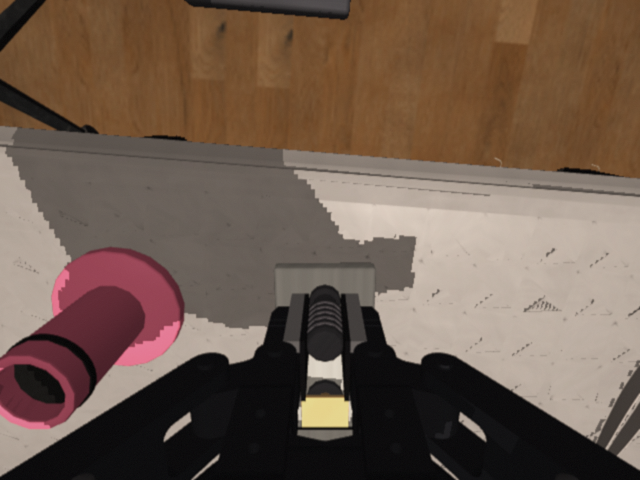

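>>> jog_arm(steps=[0.05,0,0,0,0,0.05,0,0,0,0,0.05,0,0,0,0,0.05,0,0,0,0,0.05,0,0,-0.02,0,0.05,0,0,-0.045,0,0.05,0,0,-0.07,0,0.05,0,0,-0.095,0,0.05,0,0,-0.095,0,0.05,0,0,-0.095,0])

```text
clock: 6.4
position: [0.4524, 0.1486, 0.1413]
ee_rot: [-0.039, 0.999, 0.0, 0.0]
ft_force: [0.0, 1.2, -0.6]
grip_width: 0.583
```

Run:
```python
from h import *
import pickle
delta([.487,.151,.046])
c=manip.calibration("wrist");pickle.dump(c,open("w5.pkl","wb"))
p,d=manip.camera("wrist");cv2.imwrite("pics/w5.png",p[:,:,::-1])
cv2.imwrite("pics/w5c.png",cv2.resize(p[200:350,245:405,::-1],None,fx=4,fy=4,interpolation=cv2.INTER_CUBIC))
delta([.487,.151,.046])
```

```text
t 6.4 tcp [0.4524 0.1486 0.1413] tilt [0.0004 0.0004] yaw of tool y 1.649
delta [-0.0346 -0.0003  0.0953]
t 6.45 tcp [0.452  0.1484 0.1407] tilt [-0.0007 -0.0002] yaw of tool y 1.6491
delta [-0.0352 -0.0002  0.0946]
```

View pics/w5c.png

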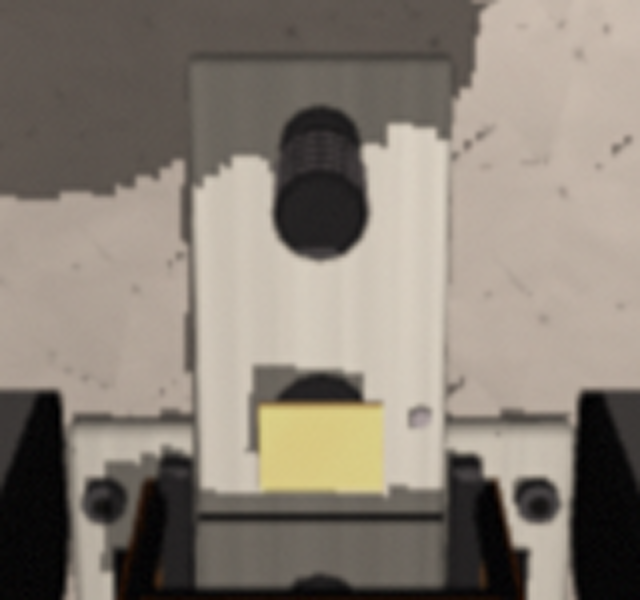

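Run:
```python
from h import *
import pickle;c=pickle.load(open("w5.pkl","rb"))
def a(u,v,z): return np.round(ray("w",245+(u+.5)/4-.5,200+(v+.5)/4-.5,z,c),4)
print("post",a(321,214,.054))
print("chip",a(260,403,.028),a(384,403,.028),a(260,493,.028),a(383,493,.028),"mid",a(321.5,448,.028))
print("line",a(198,517,.016),a(443,517,.016))
print("hood",a(112,592,.048),a(532,592,.048))
print("basefront",a(72,418,.006),a(572,418,.006))
p=cv2.imread("pics/top1.png")
cv2.imwrite("pics/top1c.png",cv2.resize(p[175:305,165:275],None,fx=4.6,fy=4.6,interpolation=cv2.INTER_CUBIC))
p,d=manip.camera("side")
cv2.imwrite("pics/s5.png",cv2.resize(p[190:250,270:400,::-1],None,fx=6,fy=6,interpolation=cv2.INTER_CUBIC))
```

```text
post [0.4518 0.1481 0.054 ]
chip [0.4954 0.1413 0.028 ] [0.4938 0.1621 0.028 ] [0.5123 0.1425 0.028 ] [0.5107 0.1634 0.028 ] mid [0.5029 0.1523 0.028 ]
line [0.5248 0.1317 0.016 ] [0.5214 0.1757 0.016 ]
hood [0.5205 0.12   0.048 ] [0.5154 0.187  0.048 ]
basefront [0.512  0.1071 0.006 ] [0.505  0.1986 0.006 ]
```

View pics/s5.png

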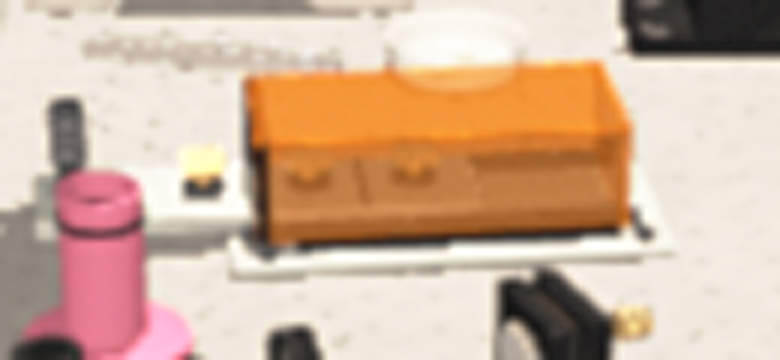

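View pics/w5.png

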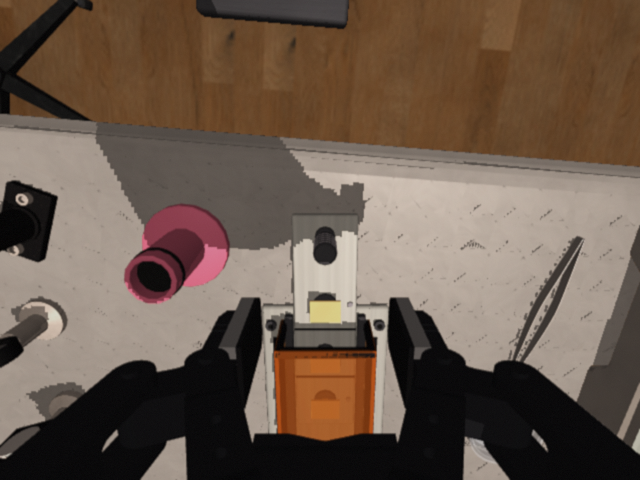

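Run:
```python
from h import *
def s(u,v,z): return ray("side",270+(u+.5)/6-.5,190+(v+.5)/6-.5,z)
def w(u,v,z): return ray("top",165+(u+.5)/4.6-.5,175+(v+.5)/4.6-.5,z)
ax=np.array([np.cos(.078),np.sin(.078),0]);ay=np.array([-ax[1],ax[0],0])
for n,q in dict(basefront=(232,272,.006),baseback=(675,247,.006),hoodfront=(262,240,.006),hoodfront_amber=(272,245,.006),hoodback=(628,226,.006),
  ht_f=(262,150,.048),ht_fl=(246,80,.048),ht_b=(632,128,.048),ht_bl=(603,62,.048)).items():
    p=s(*q);print(n,np.round(p,4),round(p@ax,4),round(p@ay,4))
print("top")
for n,q in dict(bf=(62,452,.006),bf2=(290,435,.006),bb=(45,45,.006),bb2=(270,32,.006),hf=(70,405,.048),hf2=(240,400,.048),hb=(52,55,.048),hb2=(222,47,.048)).items():
    p=w(*q);print(n,np.round(p,4),round(p@ax,4),round(p@ay,4))
p,d=manip.camera("wrist")
import pickle;pickle.dump(manip.calibration("wrist"),open("w6.pkl","wb"));np.save("w6d.npy",d)
np.set_printoptions(linewidth=200)
print("depth col 326 hood rows",[ (r,round(float(d[r,326]),4)) for r in range(338,362,1)])
print([ (r,round(float(d[r,290]),4)) for r in range(338,362,1)])
c=manip.calibration("wrist");M=c["world_to_cam"];K=c["mtx"]
for r in range(342,360):
  u,v=326,r; X=np.linalg.inv(K)@[u,v,1]*d[r,u]; P=M[:3,:3].T@(X-M[:3,3]); print(r,np.round(P,4),round(P@ax,4))
```

```text
basefront [0.5127 0.1012 0.006 ] 0.519 0.061
baseback [0.6755 0.1161 0.006 ] 0.6825 0.0631
hoodfront [0.5233 0.1273 0.006 ] 0.5316 0.0861
hoodfront_amber [0.5271 0.1229 0.006 ] 0.535 0.0815
hoodback [0.6602 0.1344 0.006 ] 0.6686 0.0825
ht_f [0.5244 0.1153 0.048 ] 0.5318 0.0741
ht_fl [0.5176 0.1804 0.048 ] 0.5301 0.1395
ht_b [0.6595 0.1298 0.048 ] 0.6676 0.078
ht_bl [0.6552 0.1929 0.048 ] 0.6682 0.1413
top
bf [0.5082 0.198  0.006 ] 0.5221 0.1578
bf2 [0.5155 0.1091 0.006 ] 0.5224 0.0686
bb [0.6713 0.211  0.006 ] 0.6857 0.158
bb2 [0.6774 0.1212 0.006 ] 0.6848 0.0681
hf [0.523  0.1859 0.048 ] 0.5359 0.1446
hf2 [0.5253 0.1223 0.048 ] 0.5333 0.081
hb [0.6573 0.1978 0.048 ] 0.6707 0.1459
hb2 [0.6611 0.133  0.048 ] 0.6694 0.0811
depth col 326 hood rows [(338, 0.2837), (339, 0.2845), (340, 0.2845), (341, 0.2863), (342, 0.2859), (343, 0.2847), (344, 0.2849), (345, 0.2851), (346, 0.2848), (347, 0.2837), (348, 0.2824), (349, 0.2557), (350, 0.2542), (351, 0.2536), (352, 0.2534), (353, 0.2511), (354, 0.2513), (355, 0.2525), (356, 0.2515), (357, 0.2512), (358, 0.2525), (359, 0.2538), (360, 0.2522),
[... 282 characters left out ...]
8), (356, 0.2513), (357, 0.2534), (358, 0.252), (359, 0.2507), (360, 0.2527), (361, 0.2531)]
342 [0.5317 0.1548 0.0166] 0.5422
343 [0.5317 0.1548 0.0179] 0.5422
344 [0.5326 0.1549 0.0179] 0.543
345 [0.5333 0.155  0.018 ] 0.5438
346 [0.5339 0.155  0.0184] 0.5443
347 [0.534  0.155  0.0196] 0.5444
348 [0.5339 0.155  0.021 ] 0.5443
349 [0.5195 0.1538 0.0444] 0.5299
350 [0.5193 0.1538 0.0459] 0.5297
351 [0.5196 0.1538 0.0466] 0.53
352 [0.52   0.1538 0.047 ] 0.5304
353 [0.5194 0.1537 0.0492] 0.5298
354 [0.5201 0.1538 0.0492] 0.5305
355 [0.5214 0.1539 0.0484] 0.5318
356 [0.5214 0.1539 0.0494] 0.5318
357 [0.5218 0.1539 0.0499] 0.5322
358 [0.5232 0.154  0.0489] 0.5336
359 [0.5246 0.1542 0.048 ] 0.535
```

View pics/top1c.png

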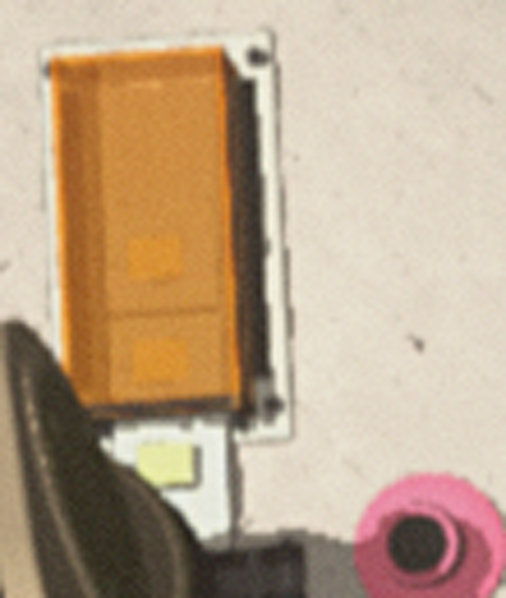

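>>> jog_arm(steps=[0.05,0,0,0.02,0,0.05,0,0,0.04,0,0.05,0,0,0.06,0,0.05,0,0,0.08,0,0.05,0,0,0.094,0,0.05,0,0,0.094,0,0,0,0,0.094,0,0,0,0,0.094,0,0,0,0,0.094,0,0,0,0,0.094,0])

```text
clock: 7.55
position: [0.4529, 0.1488, 0.0481]
ee_rot: [-0.039, 0.999, 0.0, 0.001]
ft_force: [-1.3, 0.1, 5.5]
grip_width: 0.144
```

>>> jog_arm(steps=[0,0,0,0,0,0,0,0,0,0,0,0.001,0,0,0,0,0.002,0,0,0,0,0.0025,0,0,0,0,0.0025,0,0,0,0,0.0025,0,0,0,0.05,0.0025,0,0,0,0.05,0.0025,0,0,0,0.05,0.0025,0,0,0])

```text
clock: 8.55
position: [0.4493, 0.1483, 0.0469]
ee_rot: [-0.039, 0.999, -0.0, -0.001]
ft_force: [-0.2, -0.8, 0.3]
grip_width: 0.586
```

>>> jog_arm(steps=[0.05,0,0,0,0,0.05,0,0,0,0,0.05,0,0,-0.02,0,0.05,0,0,-0.045,0,0.05,0,0,-0.07,0,0.05,0,0,-0.095,0,0.05,0,0,-0.095,0,0.05,0,0,-0.095,0,0.05,0,0,-0.095,0,0.05,0,0,-0.095,0])

```text
clock: 9.55
position: [0.4494, 0.1481, 0.1413]
ee_rot: [-0.039, 0.999, -0.0, -0.001]
ft_force: [-0.9, -0.4, -0.4]
grip_width: 0.586
```

Run:
```python
from h import *
import pickle
delta([.512,-.201,.24])
c=manip.calibration("wrist");pickle.dump(c,open("w7.pkl","wb"))
p,d=manip.camera("wrist");cv2.imwrite("pics/w7.png",p[:,:,::-1])
cv2.imwrite("pics/w7c.png",cv2.resize(p[200:350,245:405,::-1],None,fx=4,fy=4,interpolation=cv2.INTER_CUBIC))
```

```text
t 9.55 tcp [0.4494 0.1481 0.1413] tilt [-0.0015 -0.0008] yaw of tool y 1.649
delta [-0.035  -0.353  -0.0985]
```

View pics/w7c.png

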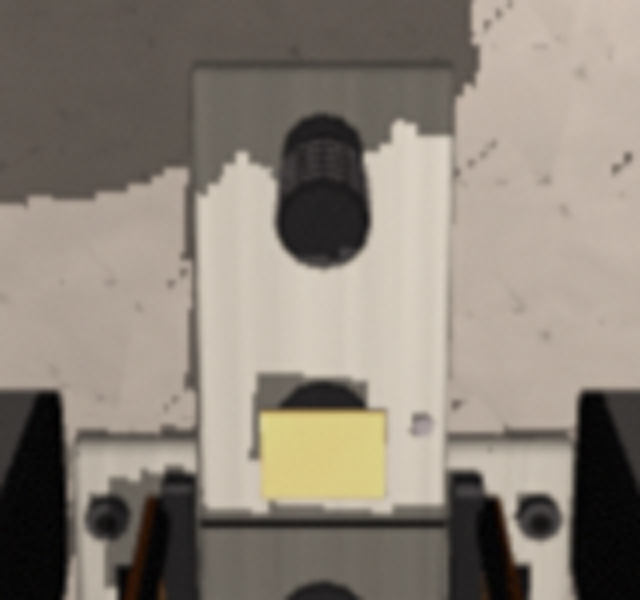

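Run:
```python
from h import *
import pickle;c=pickle.load(open("w7.pkl","rb"))
ax=np.array([np.cos(.078),np.sin(.078),0])
def a(u,v,z): 
    p=ray("w",245+(u+.5)/4-.5,200+(v+.5)/4-.5,z,c);return np.round(p,4),round(p@ax,4)
print("post",a(323,222,.054))
print("chip mid",a(323,455,.028),"ends",a(323,410,.028),a(323,500,.028))
print("line",a(323,524,.016))
print("basefront",a(78,434,.006),a(574,434,.006))
```

```text
post (array([0.4498, 0.1479, 0.054 ]), np.float64(0.4599))
chip mid (array([0.5009, 0.152 , 0.028 ]), np.float64(0.5112)) ends (array([0.4925, 0.1513, 0.028 ]), np.float64(0.5028)) (array([0.5094, 0.1526, 0.028 ]), np.float64(0.5197))
line (array([0.5211, 0.1536, 0.016 ]), np.float64(0.5315))
basefront (array([0.5117, 0.1076, 0.006 ]), np.float64(0.5186)) (array([0.5047, 0.1987, 0.006 ]), np.float64(0.5187))
```

>>> jog_arm(steps=[0.05,0,0,-0.04,0,0.05,0,-0.02,-0.08,0,0.05,-0.005,-0.06,-0.0985,0,0.05,-0.01,-0.1,-0.0985,0,0.05,-0.015,-0.145,-0.0985,0,0.05,-0.02,-0.19,-0.0985,0,0.05,-0.025,-0.235,-0.0985,0,0.05,-0.03,-0.28,-0.0985,0,0.05,-0.035,-0.325,-0.0985,0,0.05,-0.035,-0.353,-0.0985,0])

```text
clock: 10.6
position: [0.5121, -0.2043, 0.2403]
ee_rot: [-0.038, 0.999, -0.001, -0.0]
ft_force: [0.1, -0.3, -0.4]
grip_width: 0.589
```

>>> jog_arm(steps=[0.05,0,0,0,0,0.05,0,0,0,0,0.05,0,0,0,0,0.05,0,0,0,0,0.05,0,0,0,0,0.05,0,0,0,0,0.05,0,0,0,0,0.05,0,0,0,0,0.05,0,0,0,0,0.05,0,0,0,0])

```text
clock: 11.6
position: [0.5124, -0.2008, 0.2408]
ee_rot: [-0.039, 0.999, 0.0, 0.0]
ft_force: [0.7, -0.4, 0.1]
grip_width: 0.582
```

Run:
```python
from h import *
import pickle
delta([.512,-.201,.24])
c=manip.calibration("wrist");pickle.dump(c,open("w8.pkl","wb"))
p,d=manip.camera("wrist");cv2.imwrite("pics/w8.png",p[:,:,::-1])
p,d=manip.camera("top");cv2.imwrite("pics/top8.png",p[:,:,::-1])
cv2.imwrite("pics/top8c.png",cv2.resize(p[175:305,165:275,::-1],None,fx=4.6,fy=4.6,interpolation=cv2.INTER_CUBIC))
```

```text
t 11.6 tcp [ 0.5124 -0.2008  0.2408] tilt [0.0001 0.0001] yaw of tool y 1.6489
delta [ 0.0004 -0.0001  0.0008]
```

View pics/w8.png

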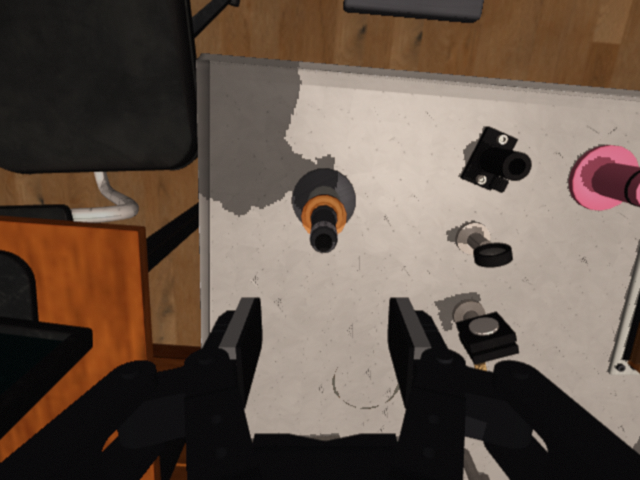

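View pics/top8c.png

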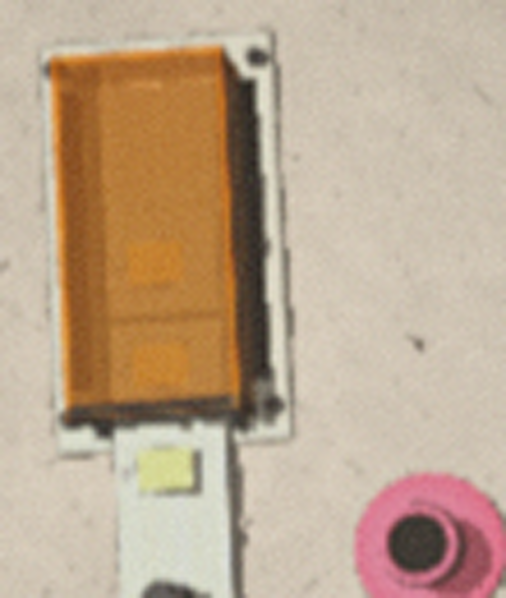

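Run:
```python
from h import *
import pickle;c=pickle.load(open("w8.pkl","rb"))
p=cv2.imread("pics/w8.png");h=cv2.cvtColor(p,cv2.COLOR_BGR2HSV)
m=cv2.inRange(h,(8,150,120),(20,255,255));m[:,:280]=0;m[:,370:]=0;m[:180]=0;m[260:]=0
ys,xs=np.nonzero(m);
hull=cv2.convexHull(np.column_stack([xs,ys]).astype(np.float32));e=cv2.fitEllipse(hull);print("disc",e, pt if 0 else np.round(ray("w",*e[0],.068,c),4))
cv2.imwrite("pics/w8c.png",cv2.resize(p[160:260,275:375],None,fx=6,fy=6,interpolation=cv2.INTER_CUBIC))
ax=np.array([np.cos(.078),np.sin(.078),0])
q=ray("top",165+168/4.6,175+469/4.6,.028);print("chip top view",q,q@ax)
```

```text
disc ((323.6592102050781, 216.14674377441406), (41.4131965637207, 44.57160949707031), 86.81659698486328) [ 0.5116 -0.2021  0.068 ]
chip top view [0.49977299 0.15152842 0.028     ] 0.510060687601083
```

View pics/w8c.png

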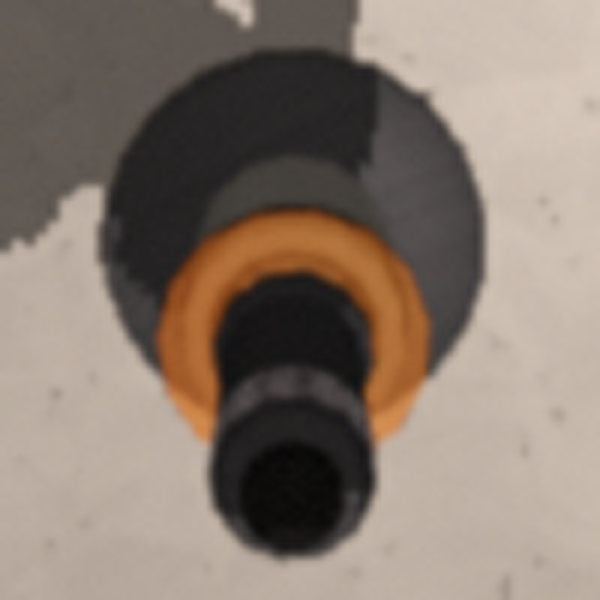

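>>> jog_arm(steps=[0.05,0,-0.001,0.025,0,0.05,0,-0.001,0.05,0,0.05,0,-0.001,0.075,0,0.05,0,-0.001,0.1,0,0.05,0,-0.001,0.12,0,0.05,0,-0.001,0.135,0,0.05,0,-0.001,0.135,0,0.05,0,-0.001,0.135,0,0.05,0,-0.001,0.135,0,0.05,0,-0.001,0.135,0], grip_force=40)

```text
clock: 12.7
position: [0.513, -0.202, 0.1068]
ee_rot: [-0.039, 0.999, -0.0, 0.001]
ft_force: [-0.4, 0.5, 0.6]
grip_width: 0.587
```

>>> jog_arm(steps=[0,0,0,0,0,0,0,0,0,0,0,0,0,0,0,0,0,0,0,0,0,0,0,0,0,0,0,0,0,0,0,0,0,0,0,0,0,0,0,0,0,0,0,0,0,0,0,0,0,0])

```text
clock: 13.7
position: [0.5126, -0.2018, 0.1061]
ee_rot: [-0.039, 0.999, 0.0, 0.0]
ft_force: [-1.4, 2.7, 5.9]
grip_width: 0.201
```

Run:
```python
from h import *
delta([.512,-.201,.24])
p,d=manip.camera("side");cv2.imwrite("pics/s9.png",cv2.resize(p[200:350,230:390,::-1],None,fx=4,fy=4,interpolation=cv2.INTER_CUBIC))
```

```text
t 13.7 tcp [ 0.5126 -0.2018  0.1061] tilt [0.0004 0.0002] yaw of tool y 1.649
delta [ 0.0005  0.0009 -0.1339]
```

View pics/s9.png

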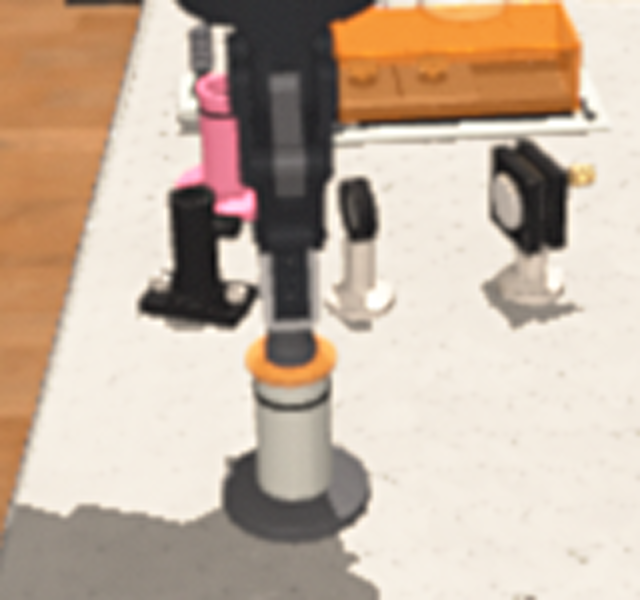

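>>> jog_arm(steps=[0,0,0,-0.01,0,0,0,0,-0.02,0,0,0,0,-0.035,0,0,0,0,-0.05,0,0,0,0,-0.065,0,0,0,0,-0.08,0,0,0,0,-0.095,0,0,0,0,-0.11,0,0,0,0,-0.12,0,0,0,0,-0.12,0])

```text
clock: 14.75
position: [0.5131, -0.2021, 0.2275]
ee_rot: [-0.039, 0.999, -0.0, 0.001]
ft_force: [0.2, -0.7, -0.1]
grip_width: 0.2
```

Run:
```python
from h import *
delta([.501,.152,.226])
p,d=manip.camera("side");cv2.imwrite("pics/s10.png",p[120:370,170:460,::-1].repeat(2,0).repeat(2,1))
p,d=manip.camera("wrist");cv2.imwrite("pics/w10.png",p[:,:,::-1])
```

```text
t 14.75 tcp [ 0.5131 -0.2021  0.2275] tilt [ 0.0025 -0.0002] yaw of tool y 1.649
delta [-0.0156  0.354   0.0014]
```

View pics/s10.png

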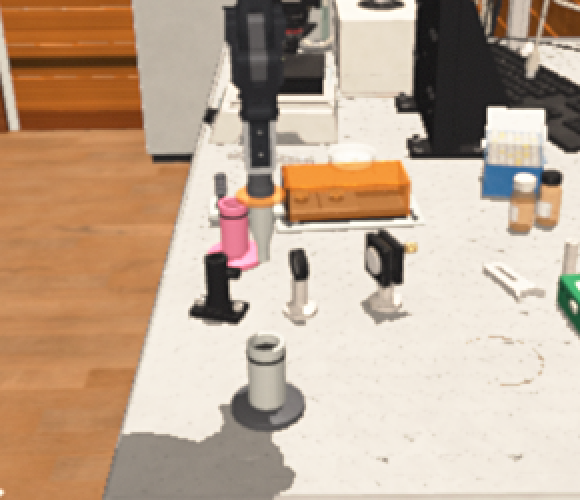

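View pics/w10.png

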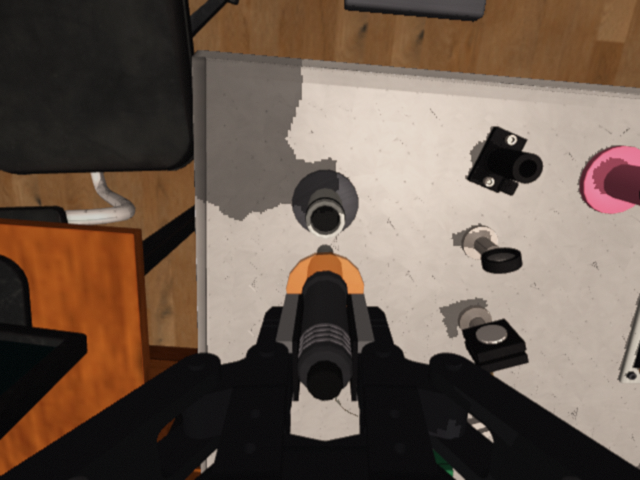

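>>> jog_arm(steps=[0,-0.001,0.02,0,0,0,-0.002,0.055,0,0,0,-0.004,0.095,0,0,0,-0.006,0.135,0,0,0,-0.008,0.175,0,0,0,-0.01,0.215,0,0,0,-0.012,0.255,0,0,0,-0.014,0.295,0,0,0,-0.015,0.33,0,0,0,-0.0155,0.353,0,0])

```text
clock: 15.85
position: [0.4993, 0.1542, 0.2248]
ee_rot: [-0.041, 0.999, -0.0, -0.001]
ft_force: [0.3, 0.1, -1.4]
grip_width: 0.201
```

>>> jog_arm(steps=[0,0,0,0,0,0,0,0,0.01,0,0,0,0,0.02,0,0,0,0,0.03,0,0,0,0,0.04,0,0,0,0,0.05,0,0,0,0,0.06,0,0,0,0,0.06,0,0,0,0,0.06,0,0,0,0,0.06,0])

```text
clock: 16.85
position: [0.5006, 0.1514, 0.1663]
ee_rot: [-0.039, 0.999, 0.0, 0.0]
ft_force: [-0.3, 0.6, -0.3]
grip_width: 0.199
```

Run:
```python
from h import *
import pickle
delta([.501,.152,.125])
pickle.dump(manip.calibration("wrist"),open("w11.pkl","wb"))
p,d=manip.camera("wrist");cv2.imwrite("pics/w11.png",p[:,:,::-1])
p,d=manip.camera("side");cv2.imwrite("pics/s11.png",p[:,:,::-1]);cv2.imwrite("pics/s11c.png",cv2.resize(p[150:260,270:400,::-1],None,fx=5,fy=5,interpolation=cv2.INTER_CUBIC))
delta([.501,.152,.125])
```

```text
t 16.85 tcp [0.5006 0.1514 0.1663] tilt [0.0008 0.0005] yaw of tool y 1.649
delta [-0.0004  0.0005  0.0413]
t 16.95 tcp [0.5006 0.1514 0.1663] tilt [0.0008 0.0005] yaw of tool y 1.649
delta [-0.0004  0.0005  0.0413]
```

View pics/w11.png

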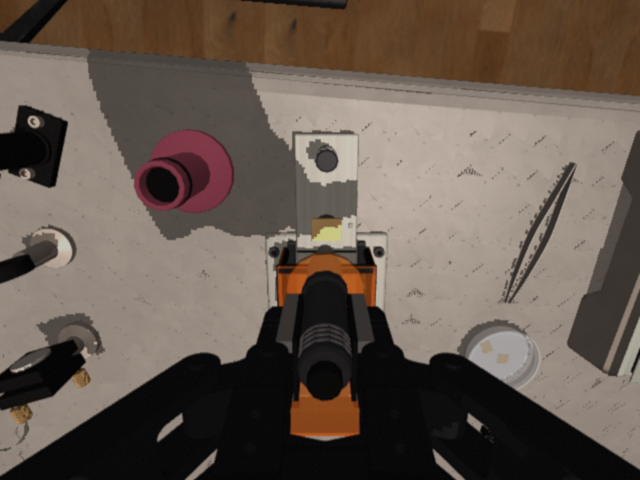

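View pics/s11c.png

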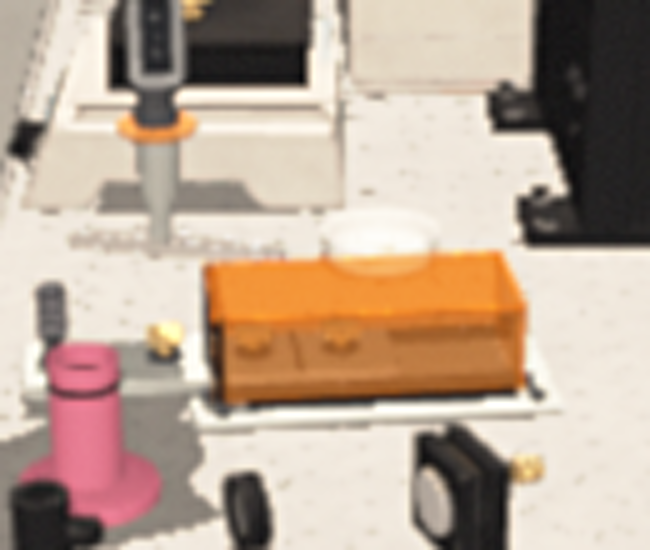

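Run:
```python
from h import *
import pickle
def cr(p): q=proj("side",p); return np.round(((q[0]-270+.5)*5-.5,(q[1]-150+.5)*5-.5),1)
print("side exp tip",cr([.5006,.1514,.0743]),"chip",cr([.501,.152,.028]),"1mm px:",cr([.5016,.1514,.0743])-cr([.5006,.1514,.0743]))
c=pickle.load(open("w11.pkl","rb"));print("wrist exp tip",proj("w",[.5006,.1514,.0743],c),"chip",proj("w",[.501,.152,.028],c))
p=cv2.imread("pics/w11.png");cv2.imwrite("pics/w11c.png",cv2.resize(p[200:300,270:390],None,fx=6,fy=6,interpolation=cv2.INTER_CUBIC))
```

```text
side exp tip [163.8 237.6] chip [168.2 332.7] 1mm px: [2.3 0. ]
wrist exp tip [325.58072944 251.33170174] chip [326.1178612  229.94345593]
```

View pics/w11c.png

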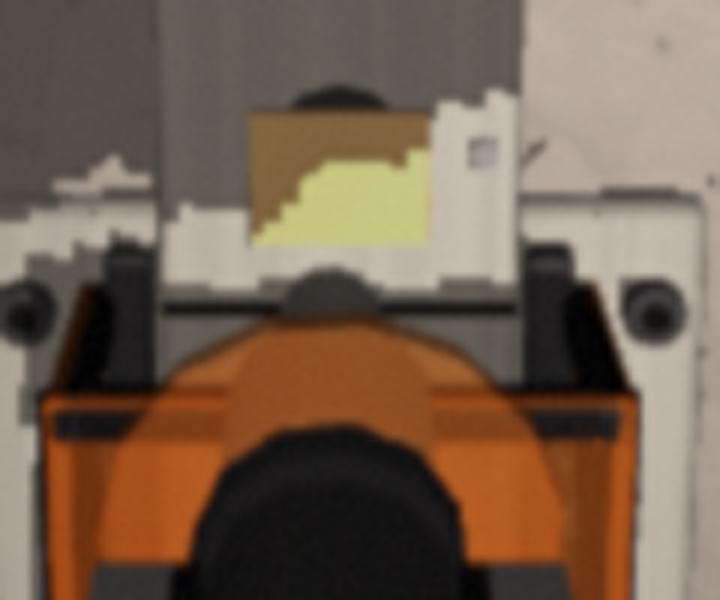

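>>> jog_arm(steps=[0,0,0.0005,0.004,0,0,0,0.0005,0.008,0,0,0,0.0005,0.012,0,0,0,0.0005,0.016,0,0,0,0.0005,0.02,0,0,0,0.0005,0.024,0,0,0,0.0005,0.028,0,0,0,0.0005,0.03,0,0,0,0.0005,0.03,0,0,0,0.0005,0.03,0])

```text
clock: 17.95
position: [0.5004, 0.1518, 0.1359]
ee_rot: [-0.039, 0.999, 0.0, 0.0]
ft_force: [0.6, 0.9, -0.1]
grip_width: 0.2
```

Run:
```python
from h import *
import pickle
delta([.501,.152,.125])
pickle.dump(manip.calibration("wrist"),open("w12.pkl","wb"))
p,d=manip.camera("wrist");cv2.imwrite("pics/w12.png",p[:,:,::-1]);cv2.imwrite("pics/w12c.png",cv2.resize(p[200:300,270:390,::-1],None,fx=6,fy=6,interpolation=cv2.INTER_CUBIC))
p,d=manip.camera("side");cv2.imwrite("pics/s12.png",p[:,:,::-1]);cv2.imwrite("pics/s12c.png",cv2.resize(p[175:235,275:345,::-1],None,fx=10,fy=10,interpolation=cv2.INTER_CUBIC))
def cr(p): q=proj("side",p); return np.round(((q[0]-275+.5)*10-.5,(q[1]-175+.5)*10-.5),1)
o=manip.get_obs()["position"]
print("side tip",cr([o[0],o[1],o[2]-.092]),"chip",cr([.501,.152,.028]))
c=pickle.load(open("w12.pkl","rb"))
def cw(p): q=proj("w",p,c); return np.round(((q[0]-270+.5)*6-.5,(q[1]-200+.5)*6-.5),1)
print("wrist tip",cw([o[0],o[1],o[2]-.092]),"chip",cw([.501,.152,.028]))
```

```text
t 17.95 tcp [0.5004 0.1518 0.1359] tilt [0.0001 0.0001] yaw of tool y 1.649
delta [-0.0007  0.0001  0.0109]
side tip [282.  351.1] chip [286.9 415.9]
wrist tip [336.5 312.4] chip [337.1 266.8]
```

View pics/w12c.png

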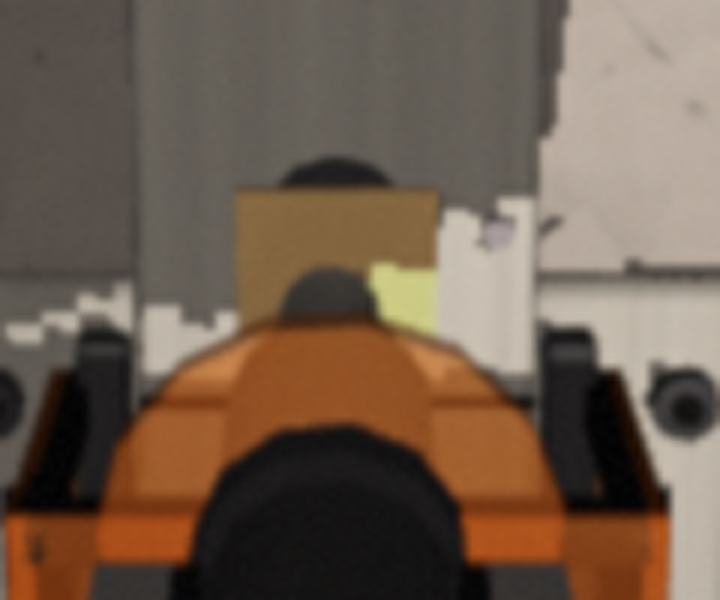

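View pics/s12c.png

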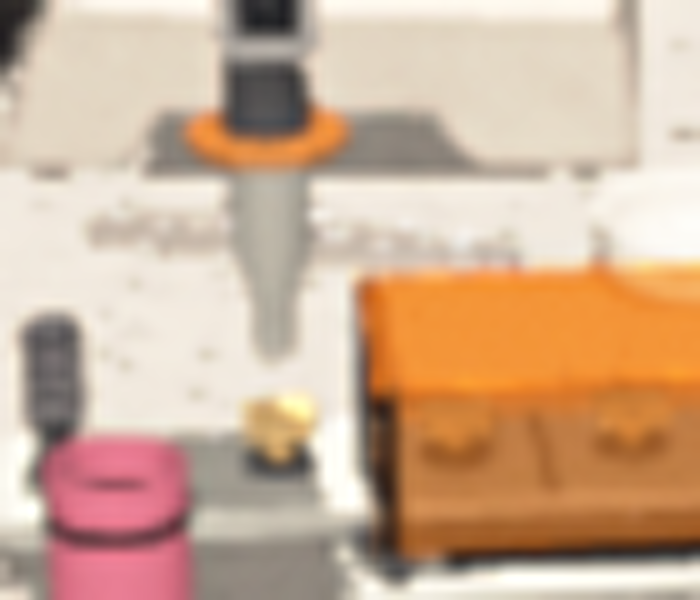

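>>> jog_arm(steps=[0,0,0.0005,0.001,0,0,0,0.0005,0.002,0,0,0,0.0005,0.003,0,0,0,0.0005,0.004,0,0,0,0.0005,0.005,0,0,0,0.0005,0.006,0,0,0,0.0005,0.007,0,0,0,0.0005,0.008,0,0,0,0.0005,0.009,0,0,0,0.0005,0.01,0])

```text
clock: 19.05
position: [0.5002, 0.1523, 0.1257]
ee_rot: [-0.039, 0.999, 0.0, -0.0]
ft_force: [-0.3, -0.5, -0.8]
grip_width: 0.196
```

>>> jog_arm(steps=[0,0,0,0,0,0,0,0,0,0,0,0,0,0,0,0,0,0,0,0,0,0,0,0,0,0,0,0,0,0,0,0,0,0,0,0,0,0,0,0,0,0,0,0,0,0,0,0,0,0])

```text
clock: 20.05
position: [0.5003, 0.1523, 0.1258]
ee_rot: [-0.039, 0.999, 0.0, 0.0]
ft_force: [0.8, 0.3, -0.6]
grip_width: 0.198
```

Run:
```python
from h import *
delta([.501,.152,.125]); print(np.round(manip.get_obs()["joint_velocities"],3),manip.get_obs()["ft_force"])
c=manip.calibration("wrist")
p,d=manip.camera("wrist");cv2.imwrite("pics/w13c.png",cv2.resize(p[200:300,270:390,::-1],None,fx=6,fy=6,interpolation=cv2.INTER_CUBIC))
p,d=manip.camera("side");cv2.imwrite("pics/s13.png",p[:,:,::-1]);cv2.imwrite("pics/s13c.png",cv2.resize(p[175:235,275:345,::-1],None,fx=10,fy=10,interpolation=cv2.INTER_CUBIC))
def cr(p): q=proj("side",p); return np.round(((q[0]-275+.5)*10-.5,(q[1]-175+.5)*10-.5),1)
o=manip.get_obs()["position"]
print("side tip",cr([o[0],o[1],o[2]-.092]),"chip",cr([.501,.152,.028]))
def cw(p): q=proj("w",p,c); return np.round(((q[0]-270+.5)*6-.5,(q[1]-200+.5)*6-.5),1)
print("wrist tip",cw([o[0],o[1],o[2]-.092]),"chip",cw([.501,.152,.028]))
```

```text
t 20.05 tcp [0.5003 0.1523 0.1258] tilt [0.     0.0001] yaw of tool y 1.649
delta [-0.0007 -0.0004  0.0008]
[ 0.    -0.     0.002 -0.     0.001  0.001  0.   ] [ 0.804569    0.25698149 -0.56930217]
side tip [282.7 392. ] chip [286.9 415.9]
wrist tip [336.4 311.4] chip [332.6 299.2]
```

View pics/w13c.png

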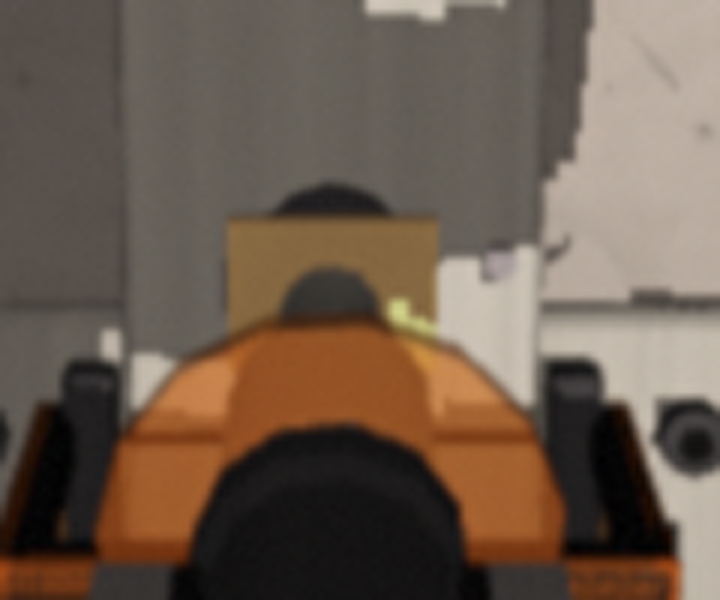

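View pics/s13c.png

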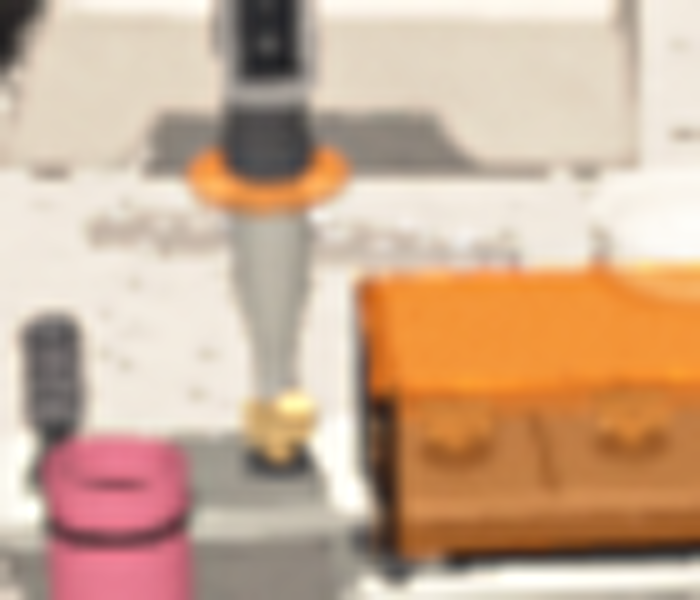

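View pics/s13.png

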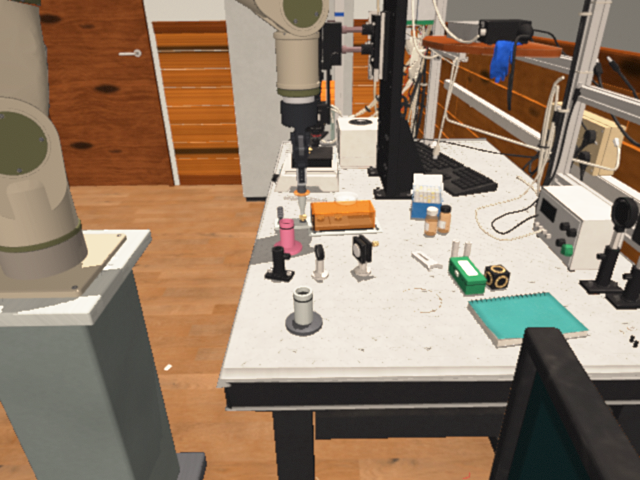

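Run:
```python
from workcell import manip
print(manip.hand_in())
```

```text
the job is handed in; nothing more can be done
None
```

I drew the tray out by its post until the first line was at the hood's front edge, then let go. I then lifted the UV pen out of its stand, carried it over the optics and handed in at about 20 s. The pen was still gripped, upright and at rest above the front chip. No verdict is reported, so the checks below are my own estimates.

- **Tray:** The first pull was 34 mm. The wrist view then put the line about 4 mm short, so I gripped the post again and pulled another 2.5 mm. My views disagreed slightly afterwards: the wrist view gave a joint value of about 0.038–0.040 m, and the top view read 2–4 mm further out. The middle chip was still under the hood.
- **Pen position:** The tip is within about 1 mm sideways of the chip's middle. The wrist and side views differ by about 1 mm along x.
- **Pen height:** The tip is about 5–6 mm above the chip. That comes from the arm's height and the pen's known height in its stand; the wrist view agrees to about 1 mm. The side view could not separate tip and chip.
- **Contacts and optics:** The tool is upright, and the last force readings were below 1 N. The lens, mirror and holder looked unmoved in the last side view, but I did not measure them again. The pink stand was left alone.

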